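# Clamp the clock bezel in the eccentric-lock fixture

## Robot

A 6-joint arm with a two-finger parallel gripper is mounted at the origin on the work surface. World frame = base frame: x ahead of the robot, y to its left, z up, the work surface at z = 0. Lengths are in mm, angles in degrees, forces in N, time in s.
With the tool pointing down it reaches from about 350 to 850 mm from the base axis. Payload 8.1 kg.
Tool frame: the origin (TCP) lies on the centre line of the jaws, within the pads' length; the fingertips stand 11 mm ahead of it and the grasp point (between the pads) lies 8 mm behind it; z points along the fingers, y is the direction in which the jaws open and shut (so a half turn about z gives the same grasp; the last joint's range is limited). The gripper opens to 85 mm and grips with 20 to 120 N. Pads are 22 mm wide; open, the fingers measure 114 mm over their backs; the gripper's body (76 mm by 85 mm) begins 54 mm behind the grasp point. The pads swing forward as they close: fully open they stand 13 mm farther back than shut.
Start: joints at [59.278, 7.471, 85.268, -0, 87.261, -4.893], TCP at [261.392, 540.074, 242.292] pointing down, gripper open.
Joint ranges: [-169.43, 169.43], [-51.17, 129.36], [1.28, 143.12], [-76.62, 256.62], [0, 156.53], [-152.29, 152.29]. Speed limits (degrees/s): [136.94, 136.94, 159.86, 180, 180, 180].

## Interface

Orientations are given as [roll, pitch, yaw] about the fixed x, y, z axes, in that order (R = Rz(yaw) Ry(pitch) Rx(roll)).
In Python, from bench import telemetry, viewer, r gives the robot as it stands.
- The arm moves only by the shell command python3 -m inch 'ROWS' [FORCE]. ROWS is JSON, a list of rows, each a list of 3 entries, a list of its own where there are three numbers: the shift along the tool's x, y, z in cm, then the turn, a rotation vector about the tool's x, y, z in rad, then the opening, from 0 (shut) to 1 (fully open). A call has 1 to 20 rows; each row is the pose to reach, as a shift and turn from the pose commanded when the call began, along the tool's axes at that moment; what a row does not reach only later rows make up. A row lasts 1/10 s, in which the tool goes at most 50 mm and 8.59 degrees, less where a joint would pass 70% of its speed; a pose out of reach is approached as far as the arm can. A call with a gripper value outside its range is refused whole. The fingers move at their own pace and stop on an object; FORCE is the grip in N (left out, the last holds). Time passes only in rows, so rows that repeat a pose let the fingers close. It gives the time, the measured TCP pose, the force and the opening at its end, in the units of the state.
- telemetry.sense(): the state, without advancing time (a new reading comes with each control period).
- viewer.snapshot(name): name is "scene" or "top" or "wrist"; returns the picture (420x560x3 uint8, red, green, blue); there is no depth.
- viewer.camera_model(name): a dict with "fx", "fy", "cx", "cy" (pixels), "dist" ([k1, k2, p1, p2, k3] as OpenCV has them; the pictures are not rectified), "cam_to_world" (4x4, takes a point from camera to world coordinates); the wrist camera has in their place "mount" (4x4, takes a point from camera to tool coordinates, whose origin is the TCP and whose axes are the flange's). Camera axes: x right, y down, z forward; pixel columns grow to the right and rows downward; lengths in mm; the calibration is good to about 2 mm. A picture is of the moment at which its call begins: read the wrist's pose just before it. camera_model takes no time and is no camera call.
- r.hand_in(): hands the job in, once; it reports no verdict.
The state is a dict: "time": time; "joint_pos": joint angles; "qd": joint speeds; "joint_efforts": joint torques, N m; "tool_pos": TCP position; "tcp_rot": TCP orientation; "ft_force": force on the tool from outside, world axes, zero at the start; "wrist_torque": the same for the moment, N m; "finger_gap": finger opening in mm.
Only numpy, scipy, OpenCV 4.12 (cv2) and the standard library are available. Lean on these libraries where they do the work, as an engineer would, in place of code of your own. Each camera call takes 0.05 s, during which the arm holds its last target.

## Task

Clamp the black clock bezel in the fixture, working with the fingertips only: push the red crank handle round to its far stop so that the eccentric cam shows its low point to the slide, and only then push the blue plate forward until the jaw slide is fully home and the bezel is seated square against the fixed jaw. Then push the red handle back round to its first stop, so that the cam locks the slide from behind, and leave it all like that. Do not lift the bezel, and leave the other things on the bench alone.

Things in the scene. Friction and masses are not known exactly. Their poses are not given: they have to be found in the camera images.
- fixture: aluminium base plate of the clamping fixture, 315 x 225 x 12 mm, screwed down, placed and turned anew each time. Origin on the bench surface; x = the way the slide is pushed forward (away from the robot), y left. In its frame (mm): plate x -165..150, y -120..105; far fixed jaw, rubber face at x = 112, y -95..15, top z 58; cam pivot at (-60, 50); slide axis y = -40.
- jaw_slide (a joint): travel of the jaw slide along the fixture's +x, m: 0 = fully back, 0.074 = fully home at its end stop. Starts at 0 to 0.008. Drags with about 3 N and stays where left. While the cam's high point is towards it, its follower runs into the cam at 0.011 to 0.017. Its jaw plate at travel 0: rubber face x = -43 mm in the fixture's frame, y -85..5, top z 58.
- push_face (a point): centre of the back face (towards the robot) of the slide's blue upright push plate, 48 mm above the bench; the plate is 60 mm wide (y), 8 mm thick, its edges at z 26 and 64 mm. Moves with the slide; at travel 0 it is at x = -138, y = -40 mm in the fixture's frame. Push it along the fixture's +x.
- follower (a point): top of the slide's follower, a brass roller 16 mm wide, 50 mm above the bench, on a dark side arm of the slide; at travel 0 at (-105, 28) mm in the fixture's frame. It must pass the cam disc; once it is home the cam's high point turns in behind it.
- cam (a joint): angle of the eccentric cam, rad, growing clockwise seen from above. 0 = first stop: high point (yellow dot) towards the slide, locking, crank lever along the fixture's -x (towards the robot). 3.14 = far stop: low point towards the slide, free, lever along +x. Between, the lever passes over +y (left). Starts at 0 to 0.5. Turns stiffly, about 2 N at the handle; stays where left.
- cam_pivot (a point): point on the cam's vertical pivot axis, 80 mm above the bench, level with the middle of the red grip. The cam is a steel disc of radius 22 mm set 12 mm off this axis, z 34 to 46 mm, under a black lever whose top is at 54 mm (pivot bolt 60 mm).
- cam_handle (a point): middle (80 mm above the bench) of the red upright crank grip, a cylinder 18 mm in diameter, 68 mm from the pivot axis, reaching from 54 to 106 mm above the bench. Apart from it nothing on or near the fixture is higher than 66 mm.
- bezel: loose black dashboard clock bezel, an open plastic tray 80 (x) x 150 (y) x 40 mm with a round clock in it, face down on two white strips of the fixture. Origin at the centre of its underside, 18 mm above the bench; axes as the fixture's within 3 degrees. Starts 3 to 12 mm short of the fixed jaw; seated, its origin is at x = 72 mm in the fixture's frame. The slide pushes it there.
- spare_clock: loose spare dashboard clock, a disc 60 mm wide and 22 mm high, dial up; origin at the centre of its underside. Leave alone.
- spare_strap: loose spare spring-steel strap, 15 x 108 mm and 16 mm high, arched; origin under its middle. Leave alone.
- screw_jar: clear jar with a yellow cap, 48 mm wide, 58 mm high; origin at the centre of its underside. Leave alone.
- pry_tool: flat blue plastic trim pry tool, 195 x 24 x 8 mm, lying flat; origin near its middle, underside. Leave alone.
- screwdriver: screwdriver with an orange handle, 190 mm long, lying flat. Leave alone.
- vent_frame: black air-vent frame with a beige foam rim, 72 x 112 x 33 mm; origin at the centre of its underside. Leave alone.
- clip_tray: grey divided tray of small clips, 100 x 130 x 24 mm; origin at the centre of its underside. Leave alone.
Mind the look-alikes: they are no part of the job. What is shaped like the bezel but turquoise is not meant.

How it is judged (in metres and radians):
On the way, in this order (a step that is already met when the one before it is completed fails the run):
1. the cam is at its low point (within 0.3 rad of the far stop) while the slide is still back (value of joint cam above 2.84 rad and value of joint jaw_slide below 0.018 m), for 0.1 s.
2. the slide is home (within 4 mm) and the bezel is seated, with the cam still at its low point (value of joint jaw_slide above 0.07 m and value of joint cam above 2.7 rad and x of bezel in the frame of fixture above 0.068 m and z of bezel in the frame of fixture below 0.023 m and angle between the x axis of bezel and the x axis of fixture, either way round below 0.06 rad), for 0.2 s.
At the end, for the whole second after the job is handed in: The cam is back within 0.25 rad of its first stop (high point behind the follower), the slide is within 4 mm of fully home, and the bezel lies flat in the nest, within 4 mm and 0.06 rad of seated against the fixed jaw, all at rest (value of joint cam below 0.25 rad and value of joint jaw_slide above 0.07 m and x of bezel in the frame of fixture above 0.068 m and z of bezel in the frame of fixture below 0.023 m and angle between the x axis of bezel and the x axis of fixture, either way round below 0.06 rad and linear speed of bezel below 0.01 m/s and velocity of joint cam between -0.05 and 0.05 rad/s); the robot touches nothing.
It fails at once if the slide is forced forward while the cam is not at its low point (value of joint jaw_slide between 0.022 and 0.064 m and value of joint cam below 2.7 rad).
It fails at once if the bezel is lifted or tipped (z of bezel in the frame of fixture above 0.03 m or angle between bezel's own z axis and vertical above 0.15 rad).
It fails at once if the arm or the gripper's body, not the fingers, pushes on the fixture or the bezel (contact force between the arm and fixture above 3 N or contact force between the arm and bezel above 3 N).
It fails at once if another thing on the bench is moved by more than 20 mm (distance of any of spare_clock, spare_strap, screw_jar, pry_tool, screwdriver, vent_frame, clip_tray from where it was at the start of the episode above 0.02 m).
It also fails if it takes over 64 s, if anything falls off the work surface, if the arm or the gripper's body presses on something with over 40 N, if the wrist force passes 120 N, or if a joint passes its speed limit or range.

## Working session

There is one attempt and no reset: what is moved stays moved. The work goes in short steps, Python scripts to look and compute and a shell command to move; the robot and the scene stay as the last step left them, time stands still between calls to the robot, and variables do not carry over. Pictures are saved under pics/ and viewed, and the job is handed in when it is done.

```bash
ls; mkdir -p pics; python3 - <<'E'
from bench import telemetry, viewer, r
import cv2
s=telemetry.sense(); print(s)
for n in ("scene","top"):
    im=viewer.snapshot(n); cv2.imwrite(f"pics/{n}0.png",im[:,:,::-1])
    m=viewer.camera_model(n); print(n,m)
print(viewer.camera_model("wrist"))
E
```

```text
pics
{'time': 0.0, 'joint_pos': array([ 5.92769549e+01,  7.51504389e+00,  8.53312018e+01,  4.95256641e-04,
        8.72604212e+01, -4.89031914e+00]), 'qd': array([ 0.01258452,  0.07926452, -0.08659651,  0.05018067, -0.06173414,
        0.03000153]), 'joint_efforts': array([ 1.96940755e-04, -5.69397819e+01, -5.00553310e+01, -1.64067392e-04,
        1.45830342e-02,  2.80590314e-05]), 'tool_pos': array([261.12356838, 539.60304468, 241.22664878]), 'tcp_rot': array([-1.79893764e+02, -9.58604050e-03,  1.54167241e+02]), 'ft_force': array([-0.20643698,  0.33905253, -0.28692431]), 'wrist_torque': array([-0.0351574 ,  0.03999508, -0.0098395 ]), 'finger_gap': 85.33173767619274}
scene {'fx': 410.5235569128208, 'fy': 410.5235569128208, 'cx': 274.4781600836991, 'cy': 208.60977194329053, 'dist': array([-0.1018083,  0.       ,  0.       ,  0.       ,  0.       ]), 'cam_to_world': array([[ 4.52155297e-01,  7.39178242e-01, -4.99170426e-01,
         1.06094031e+03],
       [ 8.91820777e-01, -3.83786108e-01,  2.39507674e-01,
        -2.50091336e+02],
       [-1.45358137e-02, -5.53465221e-01, -8.32745435
[... 500 characters left out ...]
[-1.01040871e-02, -1.26855919e-01, -9.91869691e-01,
         1.22990953e+03],
       [ 0.00000000e+00,  0.00000000e+00,  0.00000000e+00,
         1.00000000e+00]])}
{'fx': 331.73706976273223, 'fy': 331.73706976273223, 'cx': 275.817493772082, 'cy': 208.50182130466922, 'dist': array([-0.02715604,  0.        ,  0.        ,  0.        ,  0.        ]), 'mount': array([[-1.06129417e-03, -9.48734135e-01, -3.16073433e-01,
         8.11353062e+01],
       [ 9.99999380e-01, -9.00383151e-04, -6.55130294e-04,
         5.00103544e-01],
       [ 3.36957279e-04, -3.16073933e-01,  9.48734502e-01,
        -1.32745618e+02],
       [ 0.00000000e+00,  0.00000000e+00,  0.00000000e+00,
         1.00000000e+00]])}
```

View pics/scene0.png

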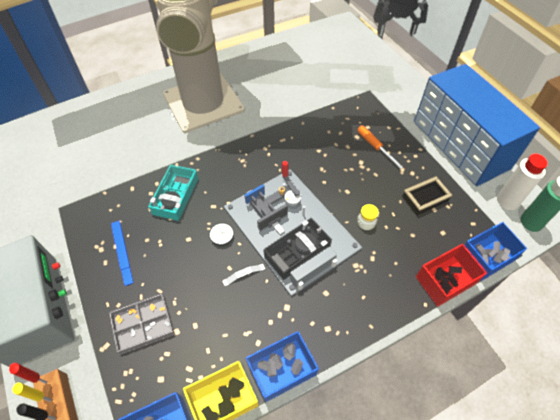

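View pics/top0.png

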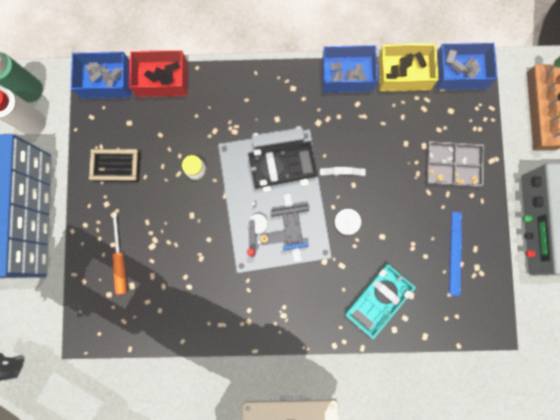

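```bash
python3 - <<'E'
import cv2
im=cv2.imread("pics/top0.png")
c=im[150:330,190:400]; cv2.imwrite("pics/top0c.png",cv2.resize(c,(700,600),interpolation=cv2.INTER_CUBIC)); 
E
```

```text
(no output)
```

View pics/top0c.png

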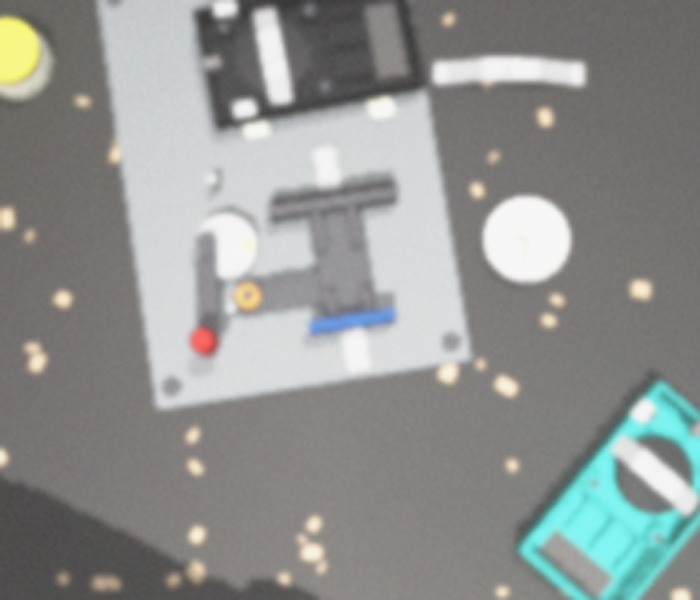

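The top view shows the fixture at about px (219–329, 129–272). The black bezel is at (283,163) and the red grip at (251,252). The blue push plate is at (296,246). A turquoise look-alike sits at (381,300) and the black vent frame at (114,165). The black tray inside the fixture is the one meant, because it lies on the white strips by the fixed jaw. I'll crop closer to confirm it and to get the far corners.

```bash
python3 - <<'E'
import cv2
im=cv2.imread("pics/top0.png")
c=im[115:215,205:345]; cv2.imwrite("pics/top0d.png",cv2.resize(c,(784,560),interpolation=cv2.INTER_CUBIC)); 
E
```

```text
(no output)
```

View pics/top0d.png

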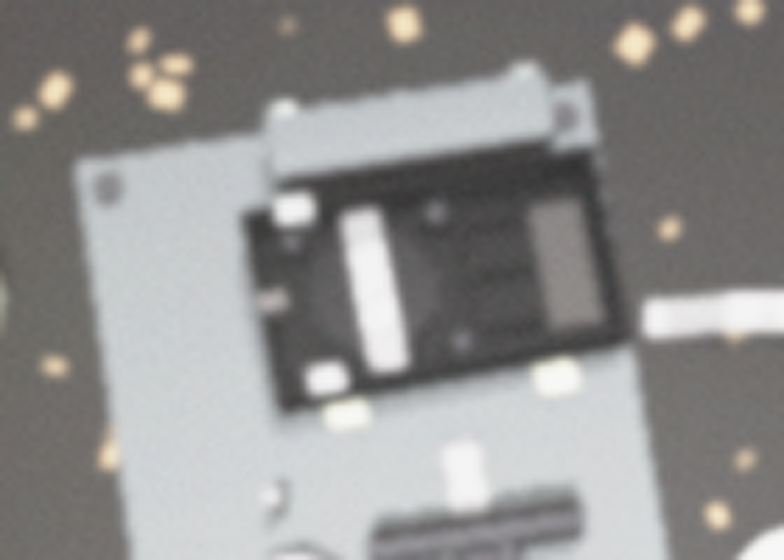

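The black bezel (crop d centre about (440,280)) sits on the white strips in the nest next to the fixed jaw, so it is the one meant. Plate corners read as (218.8,143.6), (310,129.6), (237.1,272.4) and (331,257.1). Next I fit the pose.

```bash
cat > h.py <<'E'
import numpy as np, cv2
from bench import telemetry, viewer
from scipy.optimize import least_squares
def ray(m,uv,T=None):
    K=np.array([[m['fx'],0,m['cx']],[0,m['fy'],m['cy']],[0,0,1]])
    p=cv2.undistortPoints(np.array([[uv]],float),K,m['dist'])[0,0]
    T=m['cam_to_world'] if T is None else T
    return T[:3,3],T[:3,:3]@np.array([p[0],p[1],1])
def at(m,uv,z,T=None):
    o,d=ray(m,uv,T); return (o+d*(z-o[2])/d[2])[:2]
def R2(a): return np.array([[np.cos(a),-np.sin(a)],[np.sin(a),np.cos(a)]])
E
python3 - <<'E'
from h import *
m=viewer.camera_model("top")
L=np.array([[150,105],[150,-120],[-165,105],[-165,-120]])
W=np.array([at(m,p,12) for p in [(218.8,143.6),(310,129.6),(237.1,272.4),(331,257.1)]])
f=least_squares(lambda q:(L@R2(q[2]).T+q[:2]-W).ravel(),[500,0,0])
print(f.x,np.degrees(f.x[2]),f.fun.reshape(-1,2).round(1))
o=f.x[:2];R=R2(f.x[2])
def loc(w): return R.T@(w-o)
c=lambda u,v:(190+u/3.3333,150+v/3.3333)
for n,p,z in [("grip top",c(204,340),106),("roller",c(248,295),50),("bluetop L",c(312,327),64),("bluetopR",c(395,314),64),("jaw L",c(272,203),58),("bolt",c(206,245),60),("clock",c(526,239),22),("jawfront R",c(396,182),58)]:
    w=at(m,p,z);print(n,w.round(1),loc(w).round(1))
m2=viewer.camera_model("scene")
w=at(m2,(285,165),106);print("grip scene",w,loc(w))
E
```

```text
[5.77240589e+02 3.37830580e+01 1.33439779e-01] 7.6455361509675415 [[ 1.2  1.5]
 [ 1.7 -0.7]
 [-1.   1. ]
 [-1.9 -1.8]]
grip top [441.8  74. ] [-128.9   57.9]
roller [475.4  47.9] [-99.1  27.5]
bluetop L [451.6   4.3] [-128.4  -12.5]
bluetopR [459.1 -51.8] [-128.4  -69.1]
jaw L [537.4  30.1] [-40.    1.6]
bolt [509.3  75.4] [-61.8  50.3]
clock [ 512.9 -146.5] [ -87.7 -170.1]
jawfront R [550.  -55.1] [-38.8 -84.4]
grip scene [453.38048155  75.27827747] [-117.23831007   57.60519111]
```

```bash
cat >> h.py <<'E'
from scipy.spatial.transform import Rotation as Ro
FO=np.array([577.24,33.78]);FY=0.1334
def f2w(x,y): return R2(FY)@np.array([x,y])+FO
def w2f(w): return R2(FY).T@(np.array(w)-FO)
def rel(target,yaw):
    "shift (cm) and turn in the tool axes at present"
    s=telemetry.sense(); A=Ro.from_euler('xyz',s['tcp_rot'],degrees=True)
    B=Ro.from_euler('xyz',[180,0,yaw],degrees=True)
    d=A.inv().apply(np.array(target)-s['tool_pos'])/10
    print("shift cm",d.round(2),"turn",(A.inv()*B).as_rotvec().round(3))
def st():
    s=telemetry.sense(); print(round(s['time'],2),s['tool_pos'].round(1),s['tcp_rot'].round(1),"F",s['ft_force'].round(1),round(s['finger_gap'],1),"fix",w2f(s['tool_pos'][:2]).round(1),"j6",s['joint_pos'][5].round(1))
E
python3 - <<'E'
from h import *
w=f2w(-127.6,57.5);print(w)
rel([*w,200],181.4)
E
```

```text
[443.12590394  73.79773654]
shift cm [-36.68 -33.99   4.19] turn [-0.002 -0.001 -0.475]
```

```bash
python3 -m inch '[[[-3,-3,0],[0,0,-0.05],0.4],[[-7,-6,0.5],[0,0,-0.1],0.4],[[-10,-9,1],[0,0,-0.15],0.4],[[-13,-12,1.5],[0,0,-0.2],0.4],[[-16,-15,2],[0,0,-0.25],0.4],[[-19,-18,2.5],[0,0,-0.3],0.4],[[-22,-21,3],[0,0,-0.35],0.4],[[-25,-24,3.5],[0,0,-0.4],0.4],[[-28,-27,4],[0,0,-0.45],0.4],[[-31,-30,4],[0,0,-0.475],0.4],[[-34,-32,4],[0,0,-0.475],0.4],[[-36,-33.5,4.2],[0,0,-0.475],0.4],[[-36.7,-34,4.2],[0,0,-0.475],0.4],[[-36.7,-34,4.2],[0,0,-0.475],0.4],[[-36.7,-34,4.2],[0,0,-0.475],0.4]]'
python3 - <<'E'
from h import *
st()
s=telemetry.sense();im=viewer.snapshot("wrist");cv2.imwrite("pics/w1.png",im[:,:,::-1]);np.save("w1.npy",np.r_[s['tool_pos'],s['tcp_rot']])
E
```

```text
time: 1.6
tool_pos: [443.2, 74.8, 200.1]
tcp_rot: [180.0, -0.0, -178.6]
ft_force: [-0.3, -0.7, -0.3]
finger_gap: 34.2
1.6 [443.2  74.8 200.1] [ 180.    -0.  -178.6] F [-0.3 -0.7 -0.3] 34.2 fix [-127.4   58.5] j6 -88.4
```

View pics/w1.png

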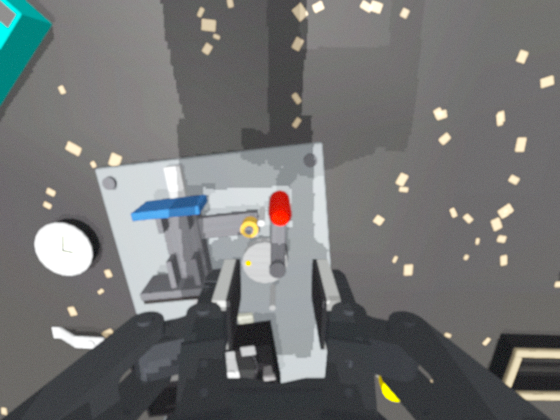

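The wrist view shows the red grip with its top at about (279,200), the pivot bolt at (277,269), the brass roller at (250,229) and the near plate corners at (97,168) and (322,143). I'll check these against the top-camera fit.

```bash
python3 - <<'E'
from h import *
im=cv2.imread("pics/w1.png"); c=im[130:310,80:340]; cv2.imwrite("pics/w1c.png",cv2.resize(c,(780,540),interpolation=cv2.INTER_CUBIC))
m=viewer.camera_model("wrist");p=np.load("w1.npy");T=np.eye(4);T[:3,:3]=Ro.from_euler('xyz',p[3:],degrees=True).as_matrix();T[:3,3]=p[:3];T=T@m['mount']
for n,uv,z in [("cornL",(322,143),12),("cornR",(97,168),12),("grip",(279,200),106),("bolt",(277,269),60),("roller",(250,228),50)]:
    w=at(m,uv,z,T);print(n,w.round(1),w2f(w).round(1))
E
```

```text
cornL [401.8 118.4] [-162.6  107.2]
cornR [ 430.9 -101.8] [-163.1 -114.9]
grip [431.2  77.1] [-138.9   62.4]
bolt [511.8  77.8] [-59.   52.3]
roller [475.7  52.2] [-98.2  31.8]
```

View pics/w1c.png

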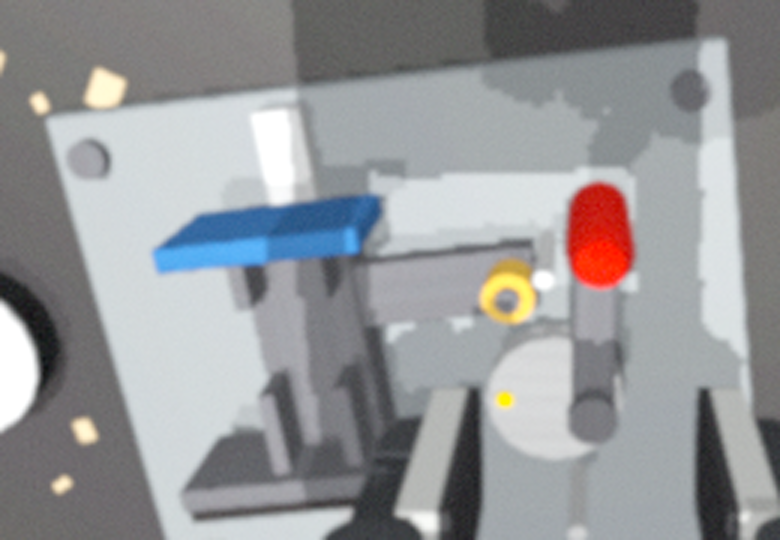

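```bash
python3 - <<'E'
from h import *
m=viewer.camera_model("wrist");p=np.load("w1.npy");T=np.eye(4);T[:3,:3]=Ro.from_euler('xyz',p[3:],degrees=True).as_matrix();T[:3,3]=p[:3];T=T@m['mount']
c=lambda u,v:(80+u/3,130+v/3)
for n,uv,z in [("cornL",c(726,38),12),("cornR",c(46,117),12),("grip",c(601,256),106),("bolt",c(593,414),60),("roller",c(508,300),50),("blueL",c(360,240),64),("blueR",c(155,262),64),]:
    w=at(m,uv,z,T);print(n,w.round(1),w2f(w).round(1))
w=f2w(-127.6,57.5); rel([*f2w(-127.6,58),84],181.4)
E
```

```text
cornL [401.5 118.4] [-163.   107.3]
cornR [ 431.9 -103.6] [-162.3 -116.8]
grip [442.8  78.4] [-127.3   62.1]
bolt [510.8  78.4] [-60.   53.1]
roller [477.7  51.6] [-96.3  30.9]
blueL [454.5  10.4] [-124.8   -6.8]
blueR [462.6 -49.3] [-124.7  -67.1]
shift cm [ 0.   -0.09 11.62] turn [ 0.    -0.001  0.001]
```

```bash
sed -i 's/^FO=.*;/FO=np.array([578.0,35.5]);/' h.py; python3 -m inch '[[[0,0.1,3],[0,0,0],0.4],[[0,0.1,6],[0,0,0],0.4],[[0,0.1,8],[0,0,0],0.4],[[0,0.1,10],[0,0,0],0.4],[[0,0.1,11],[0,0,0],0.4],[[0,0.1,11.6],[0,0,0],0.4],[[0,0.1,11.6],[0,0,0],0.4]]'
python3 - <<'E'
from h import *
st()
im=viewer.snapshot("wrist");cv2.imwrite("pics/w2.png",im[:,:,::-1])
E
```

```text
time: 2.35
tool_pos: [443.2, 75.6, 84.1]
tcp_rot: [180.0, -0.0, -178.6]
ft_force: [-0.3, 0.0, -0.5]
finger_gap: 34.6
2.35 [443.2  75.6  84.1] [ 180.    -0.  -178.6] F [-0.3  0.  -0.5] 34.6 fix [-128.2   57.7] j6 -88.3
```

View pics/w2.png

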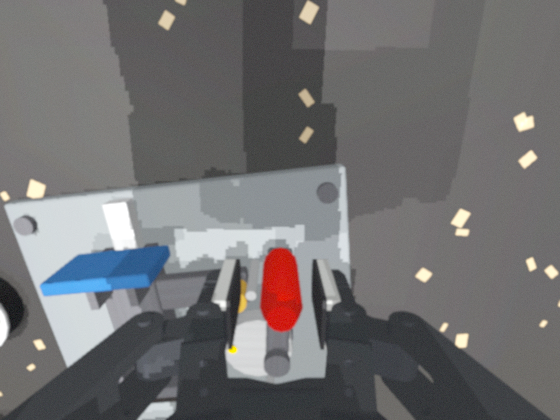

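```bash
python3 -m inch '[[[-0.05,0.8,0],[0,0,0.12],0.4],[[-0.2,1.6,0],[0,0,0.24],0.4],[[-0.45,2.4,0],[0,0,0.36],0.4],[[-0.75,3.15,0],[0,0,0.48],0.4],[[-1.2,3.85,0],[0,0,0.6],0.4],[[-1.7,4.5,0],[0,0,0.72],0.4],[[-2.25,5.05,0],[0,0,0.84],0.4],[[-2.9,5.55,0],[0,0,0.96],0.4],[[-3.6,6,0],[0,0,1.08],0.4],[[-4.35,6.35,0],[0,0,1.2],0.4],[[-5.1,6.6,0],[0,0,1.32],0.4],[[-5.9,6.75,0],[0,0,1.44],0.4],[[-6.8,6.8,0],[0,0,1.57],0.4]]'
python3 - <<'E'
from h import *
st()
im=viewer.snapshot("wrist");cv2.imwrite("pics/w3.png",im[:,:,::-1])
E
```

```text
time: 3.7
tool_pos: [510.3, 145.4, 85.4]
tcp_rot: [180.0, -0.0, 91.2]
ft_force: [-2.4, 0.9, 1.5]
finger_gap: 34.0
3.7 [510.3 145.4  85.4] [180.   -0.   91.2] F [-2.4  0.9  1.5] 34.0 fix [-52.5 118. ] j6 9.2
```

View pics/w3.png

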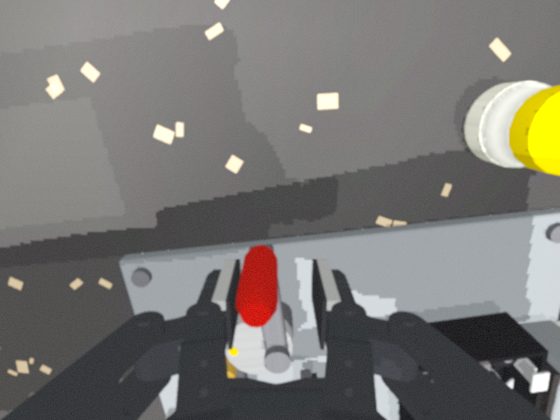

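```bash
python3 -m inch '[[[-0.05,0.8,0],[0,0,0.12],0.4],[[-0.2,1.6,0],[0,0,0.24],0.4],[[-0.45,2.4,0],[0,0,0.36],0.4],[[-0.75,3.15,0],[0,0,0.48],0.4],[[-1.2,3.85,0],[0,0,0.6],0.4],[[-1.7,4.5,0],[0,0,0.72],0.4],[[-2.25,5.05,0],[0,0,0.84],0.4],[[-2.9,5.55,0],[0,0,0.96],0.4],[[-3.6,6,0],[0,0,1.08],0.4],[[-4.35,6.35,0],[0,0,1.2],0.4],[[-5.1,6.6,0],[0,0,1.32],0.4],[[-5.5,6.7,0],[0,0,1.38],0.4],[[-5.9,6.75,0],[0,0,1.44],0.4],[[-5.9,6.75,0],[0,0,1.44],0.4]]'
python3 - <<'E'
from h import *
st()
im=viewer.snapshot("wrist");cv2.imwrite("pics/w4.png",im[:,:,::-1])
E
```

```text
time: 5.15
tool_pos: [579.4, 87.2, 85.3]
tcp_rot: [180.0, -0.1, 9.0]
ft_force: [-0.1, 1.0, 0.2]
finger_gap: 34.4
5.15 [579.4  87.2  85.3] [ 1.8e+02 -1.0e-01  9.0e+00] F [-0.1  1.   0.2] 34.4 fix [ 8.3 51.1] j6 84.6
```

View pics/w4.png

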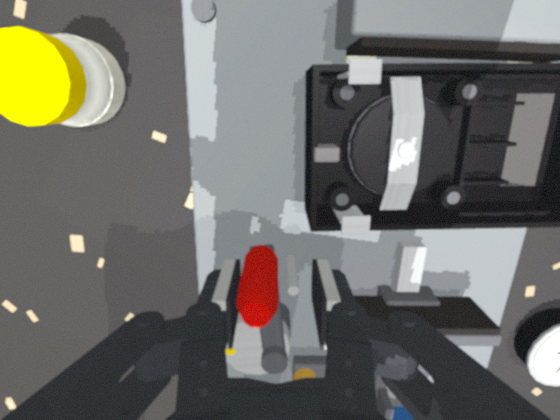

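```bash
python3 -m inch '[[[0,0.4,0],[0,0,0.02],0.4],[[0,0.7,0],[0,0,0.02],0.4],[[0,0.8,0],[0,0,0.02],0.4],[[0,0.8,0],[0,0,0.02],0.4]]'; python3 -m inch '[[[0,0.15,0],[0,0,0],0.4],[[0,0.15,0],[0,0,0],0.4]]'
```

```text
time: 5.6
tool_pos: [580.2, 79.3, 84.4]
tcp_rot: [180.0, -0.0, 7.8]
ft_force: [-0.1, 0.7, -0.1]
finger_gap: 34.1
time: 5.8
tool_pos: [580.1, 78.7, 84.3]
tcp_rot: [-179.9, 0.0, 7.8]
ft_force: [-0.4, 4.5, 1.0]
finger_gap: 34.0
```

```bash
python3 -m inch '[[[0,0.15,0],[0,0,0],0.4],[[0,0.15,0],[0,0,0],0.4]]';python3 - <<'E'
from h import *
st()
im=viewer.snapshot("wrist");cv2.imwrite("pics/w5.png",im[:,:,::-1])
E
```

```text
time: 6.0
tool_pos: [580.2, 78.5, 84.3]
tcp_rot: [-179.8, 0.0, 7.8]
ft_force: [-1.0, 10.5, 1.7]
finger_gap: 34.5
6.0 [580.2  78.5  84.3] [-179.8    0.     7.8] F [-1.  10.5  1.7] 34.5 fix [ 7.9 42.4] j6 84.7
```

View pics/w5.png

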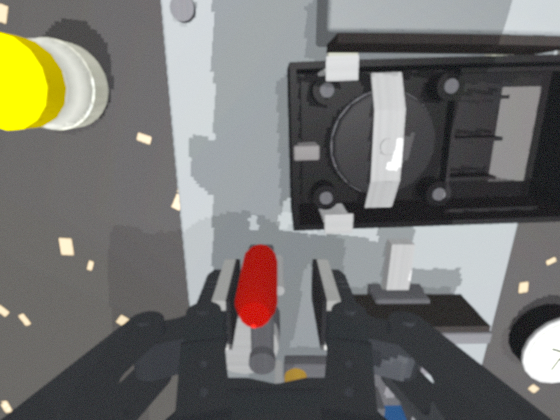

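```bash
python3 -m inch '[[[0,-0.6,0],[0,0,0],0.4],[[0,-1,0],[0,0,0],0.4],[[0,-1,-3],[0,0,0],0.4],[[0,-1,-6],[0,0,0],0.4],[[0,-1,-8],[0,0,0],0.2],[[0,-1,-8],[0,0,0],0]]'; python3 - <<'E'
from h import *
st(); rel([*f2w(-166,-40),164],7.65); rel([*f2w(-166,-40),53],7.65)
im=viewer.snapshot("top");cv2.imwrite("pics/t2.png",cv2.resize(im[150:290,200:360,::-1],(800,600),interpolation=cv2.INTER_CUBIC)[:600])
E
```

```text
time: 6.65
tool_pos: [581.4, 86.4, 168.3]
tcp_rot: [179.9, -0.4, 7.8]
ft_force: [0.5, -0.8, -0.4]
finger_gap: 6.4
6.65 [581.4  86.4 168.3] [179.9  -0.4   7.8] F [ 0.5 -0.8 -0.4] 6.4 fix [10.1 50. ] j6 85.7
shift cm [-17.64   8.96   0.33] turn [ 0.001 -0.006  0.002]
shift cm [-17.7    8.95  11.43] turn [ 0.001 -0.006  0.002]
```

View pics/t2.png

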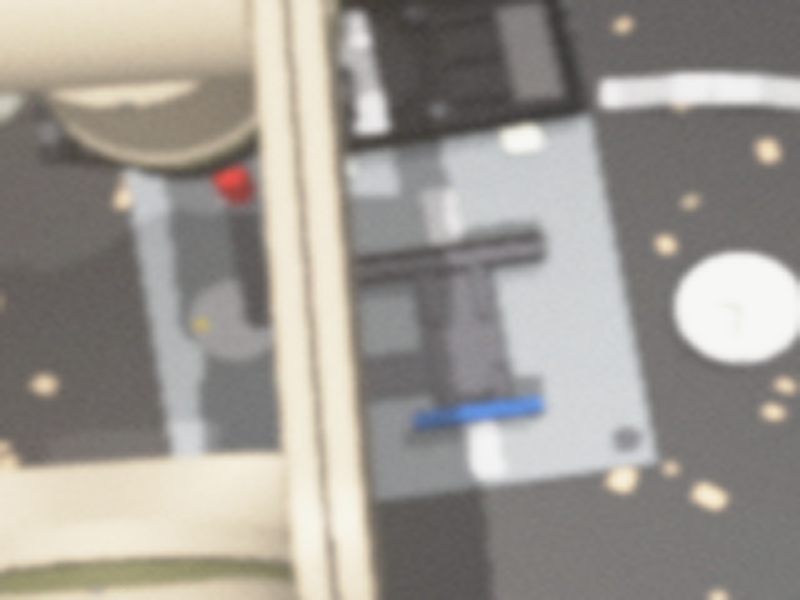

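The yellow dot (200,325 in the crop) now faces away from the slide, and the lever points along +x. Next I go behind the blue plate.

```bash
python3 -m inch '[[[-3,1.5,0],[0,0,0],0],[[-7,3.5,0],[0,0,0],0],[[-11,5.5,0],[0,0,0],0],[[-14,7.5,0],[0,0,0],0],[[-17,9,0],[0,0,0],0],[[-18,9,0],[0,0,0],0],[[-18,9,3],[0,0,0],0],[[-18,9,6],[0,0,0],0],[[-18,9,6],[0,0,0],0]]'; python3 - <<'E'
from h import *
st(); rel([*f2w(-166,-40),52],7.65)
s=telemetry.sense()
im=viewer.snapshot("wrist");cv2.imwrite("pics/w6.png",im[:,:,::-1])
E
```

```text
time: 7.6
tool_pos: [408.6, -26.5, 99.0]
tcp_rot: [-179.8, 0.5, 7.8]
ft_force: [-0.9, -0.6, -1.1]
finger_gap: 0.0
7.6 [408.6 -26.5  99. ] [-179.8    0.5    7.8] F [-0.9 -0.6 -1.1] 0.0 fix [-176.1  -38.9] j6 71.4
shift cm [1.06 0.13 4.69] turn [-0.003  0.009  0.002]
```

View pics/w6.png

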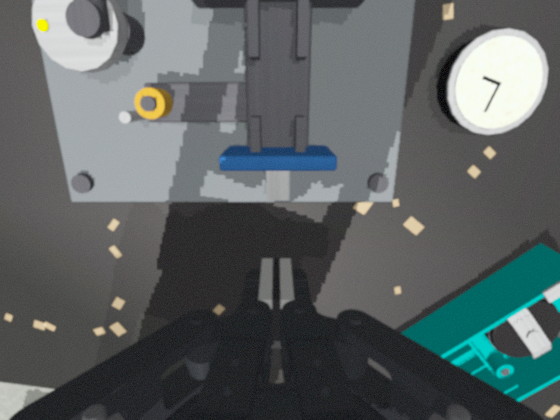

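```bash
python3 -m inch '[[[0,0.1,2.5],[0,0,0],0],[[0,0.1,4.7],[0,0,0],0],[[0.5,0.1,4.7],[0,0,0],0],[[1,0.1,4.7],[0,0,0],0],[[2,0.1,4.7],[0,0,0],0],[[2.8,0.1,4.7],[0,0,0],0],[[3.5,0.1,4.7],[0,0,0],0],[[4.2,0.1,4.7],[0,0,0],0],[[4.2,0.1,4.7],[0,0,0],0]]'; python3 - <<'E'
from h import *
st()
im=viewer.snapshot("wrist");cv2.imwrite("pics/w7.png",im[:,:,::-1])
E
```

```text
time: 8.55
tool_pos: [455.9, -22.2, 57.6]
tcp_rot: [180.0, -0.1, 7.8]
ft_force: [-1.0, 0.4, 0.0]
finger_gap: 0.1
8.55 [455.9 -22.2  57.6] [ 1.8e+02 -1.0e-01  7.8e+00] F [-1.   0.4  0. ] 0.1 fix [-128.7  -41. ] j6 73.0
```

View pics/w7.png

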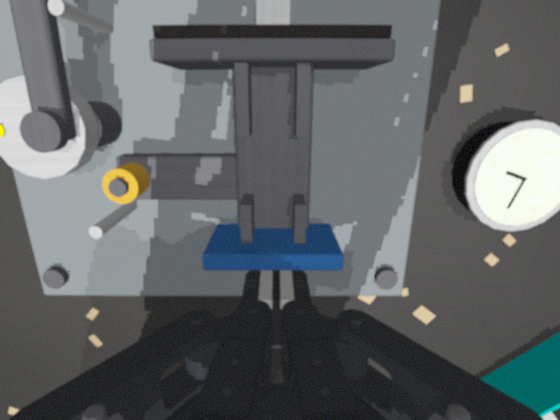

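```bash
python3 -m inch '[[[0.5,0,0.5],[0,0,0],0],[[1,0,0.5],[0,0,0],0],[[1.5,0,0.5],[0,0,0],0],[[2,0,0.5],[0,0,0],0],[[2.5,0,0.5],[0,0,0],0],[[3,0,0.5],[0,0,0],0],[[3.5,0,0.5],[0,0,0],0],[[4,0,0.5],[0,0,0],0],[[4,0,0.5],[0,0,0],0]]'; python3 - <<'E'
from h import *
st()
im=viewer.snapshot("wrist");cv2.imwrite("pics/w8.png",im[:,:,::-1])
E
```

```text
time: 9.5
tool_pos: [495.6, -16.9, 52.8]
tcp_rot: [180.0, -0.1, 7.8]
ft_force: [-0.8, -0.3, -0.7]
finger_gap: -0.2
9.5 [495.6 -16.9  52.8] [ 1.8e+02 -1.0e-01  7.8e+00] F [-0.8 -0.3 -0.7] -0.2 fix [-88.6 -40.9] j6 74.3
```

View pics/w8.png

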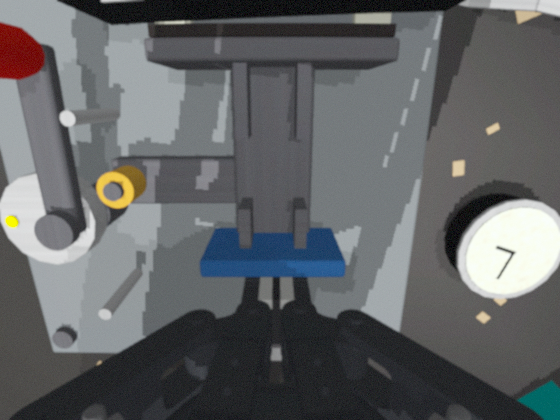

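```bash
python3 -m inch '[[[0.3,0,0],[0,0,0],0],[[0.6,0,0],[0,0,0],0],[[0.8,0,0],[0,0,0],0],[[1,0,0],[0,0,0],0],[[1,0,0],[0,0,0],0]]'; python3 -m inch '[[[0.15,0,0],[0,0,0],0],[[0.3,0,0],[0,0,0],0],[[0.3,0,0],[0,0,0],0]]'; python3 - <<'E'
from h import *
st()
im=viewer.snapshot("wrist");cv2.imwrite("pics/w9.png",im[:,:,::-1])
E
```

```text
time: 10.05
tool_pos: [504.7, -15.6, 52.4]
tcp_rot: [180.0, -0.0, 7.8]
ft_force: [-0.9, -0.6, 1.1]
finger_gap: 0.2
time: 10.35
tool_pos: [507.3, -15.2, 52.2]
tcp_rot: [180.0, 0.0, 7.8]
ft_force: [-2.7, -1.2, 2.8]
finger_gap: -0.0
10.35 [507.3 -15.2  52.2] [180.    0.    7.8] F [-2.7 -1.2  2.8] -0.0 fix [-76.8 -40.8] j6 74.7
```

View pics/w9.png

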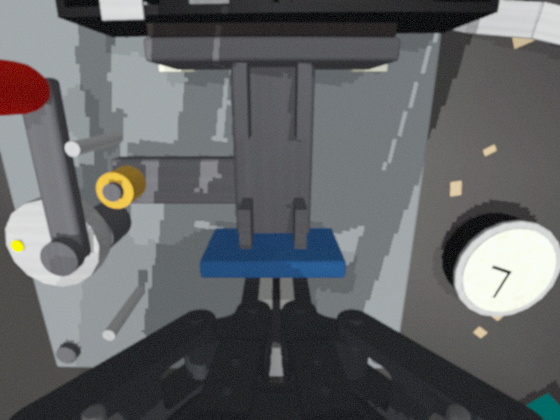

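Contact with the bezel is starting. I'll keep pushing in small steps and watch the force.

```bash
for i in 1 2; do :; done; python3 -m inch '[[[0.15,0,0],[0,0,0],0],[[0.3,0,0],[0,0,0],0],[[0.3,0,0],[0,0,0],0]]'; python3 -m inch '[[[0.15,0,0],[0,0,0],0],[[0.3,0,0],[0,0,0],0],[[0.3,0,0],[0,0,0],0]]'
```

```text
time: 10.7
tool_pos: [508.0, -15.0, 51.8]
tcp_rot: [-180.0, 0.3, 7.8]
ft_force: [-15.3, -3.5, 9.9]
finger_gap: -0.2
time: 11.0
tool_pos: [508.0, -14.8, 50.9]
tcp_rot: [-179.9, 0.7, 7.8]
ft_force: [-28.4, -4.4, 18.5]
finger_gap: -0.3
```

```bash
python3 -m inch '[[[0,0,0],[0,0,0],0],[[0,0,0],[0,0,0],0]]'; python3 - <<'E'
from h import *
im=viewer.snapshot("wrist");cv2.imwrite("pics/w10.png",im[:,:,::-1])
im=viewer.snapshot("scene")[:,:,::-1];cv2.imwrite("pics/s10.png",cv2.resize(im[150:300,200:400],(800,600),interpolation=cv2.INTER_CUBIC))
E
```

```text
time: 11.2
tool_pos: [508.1, -14.8, 51.0]
tcp_rot: [-179.9, 0.7, 7.8]
ft_force: [-28.4, -5.8, 18.0]
finger_gap: -0.2
```

View pics/w10.png

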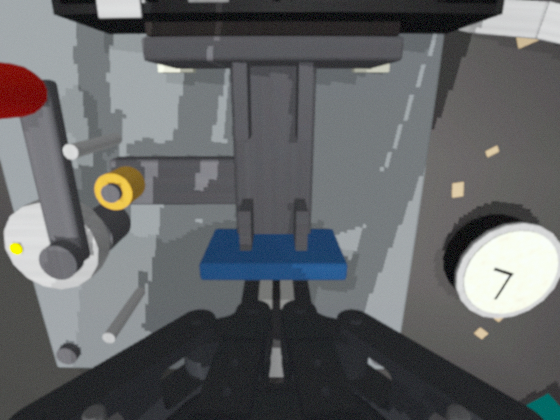

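View pics/s10.png

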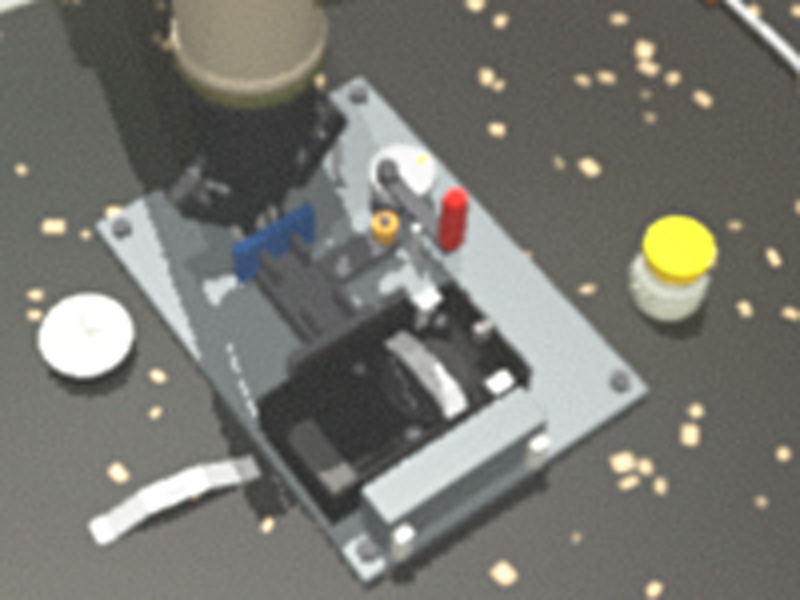

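The slide stopped hard with the force at 28 N, and the bezel is flush against the fixed jaw, so both are home. Now I retreat, lift and go back to the handle.

```bash
python3 -m inch '[[[-0.6,0,0],[0,0,0],0],[[-2,0,0],[0,0,0],0],[[-3,0,-1],[0,0,0],0],[[-3,0,-4],[0,0,0],0],[[-3,0,-8],[0,0,0],0],[[-3,0,-12],[0,0,0],0.4],[[-3,0,-12],[0,0,0],0.4]]'; python3 - <<'E'
from h import *
st(); rel([*f2w(8,50),170],7.65); rel([*f2w(8,50),84],7.65)
E
```

```text
time: 12.0
tool_pos: [488.1, -18.8, 179.5]
tcp_rot: [179.8, -0.7, 7.8]
ft_force: [0.9, -0.8, 1.0]
finger_gap: 28.1
12.0 [488.1 -18.8 179.5] [179.8  -0.7   7.8] F [ 0.9 -0.8  1. ] 28.1 fix [-96.4 -41.9] j6 74.0
shift cm [10.45 -9.16  1.05] turn [ 0.003 -0.012  0.002]
shift cm [10.34 -9.19  9.65] turn [ 0.003 -0.012  0.002]
```

```bash
python3 -m inch '[[[2,-2,0],[0,0,0],0.4],[[5,-5,0],[0,0,0],0.4],[[8,-7,0],[0,0,0],0.4],[[10,-9.2,0],[0,0,0],0.4],[[10.2,-9.2,0],[0,0,0],0.4],[[10.2,-9.2,0],[0,0,0],0.4],[[10.2,-9.2,0],[0,0,0],0.4]]'; python3 - <<'E'
from h import *
st(); rel([*f2w(8,50),84],7.65)
im=viewer.snapshot("wrist");cv2.imwrite("pics/w11.png",im[:,:,::-1])
E
```

```text
time: 12.7
tool_pos: [571.8, 86.1, 171.9]
tcp_rot: [180.0, 0.0, 7.8]
ft_force: [-0.6, 0.5, 0.3]
finger_gap: 34.1
12.7 [571.8  86.1 171.9] [180.    0.    7.8] F [-0.6  0.5  0.3] 34.1 fix [ 0.6 51. ] j6 85.7
shift cm [0.75 0.1  8.79] turn [0.    0.    0.002]
```

View pics/w11.png

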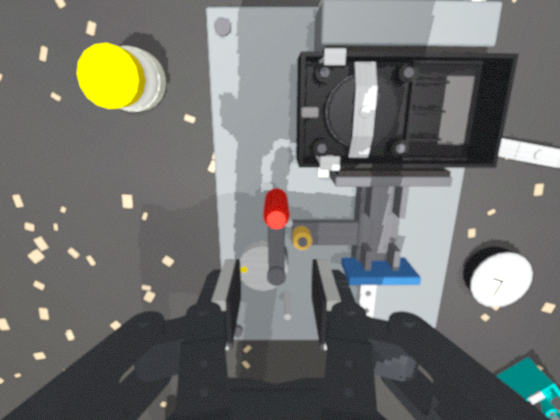

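```bash
python3 -m inch '[[[0.75,0.1,3],[0,0,0],0.4],[[0.75,0.1,6],[0,0,0],0.4],[[0.75,0.1,8],[0,0,0],0.4],[[0.75,0.1,8.8],[0,0,0],0.4],[[0.75,0.1,8.8],[0,0,0],0.4]]'; python3 - <<'E'
from h import *
st()
im=viewer.snapshot("wrist");cv2.imwrite("pics/w12.png",im[:,:,::-1])
E
```

```text
time: 13.25
tool_pos: [578.5, 85.9, 83.2]
tcp_rot: [-180.0, 0.1, 7.7]
ft_force: [-0.7, -0.0, 0.3]
finger_gap: 34.2
13.25 [578.5  85.9  83.2] [-1.8e+02  1.0e-01  7.7e+00] F [-0.7 -0.   0.3] 34.2 fix [ 7.2 49.9] j6 85.7
```

View pics/w12.png

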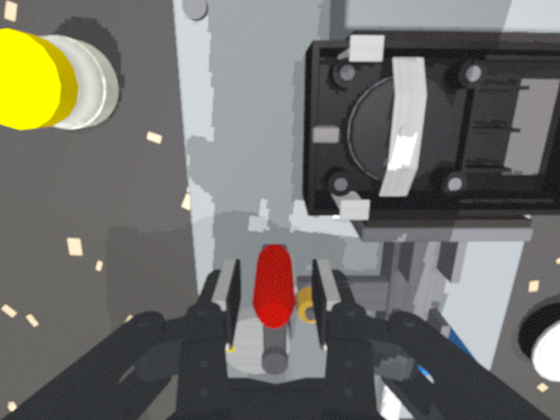

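```bash
python3 -m inch '[[[-0.05,-0.8,0],[0,0,-0.12],0.4],[[-0.2,-1.6,0],[0,0,-0.24],0.4],[[-0.45,-2.4,0],[0,0,-0.36],0.4],[[-0.75,-3.15,0],[0,0,-0.48],0.4],[[-1.2,-3.85,0],[0,0,-0.6],0.4],[[-1.7,-4.5,0],[0,0,-0.72],0.4],[[-2.25,-5.05,0],[0,0,-0.84],0.4],[[-2.9,-5.55,0],[0,0,-0.96],0.4],[[-3.6,-6,0],[0,0,-1.08],0.4],[[-4.35,-6.35,0],[0,0,-1.2],0.4],[[-5.1,-6.6,0],[0,0,-1.32],0.4],[[-5.9,-6.75,0],[0,0,-1.44],0.4],[[-6.8,-6.8,0],[0,0,-1.57],0.4],[[-6.8,-6.8,0],[0,0,-1.57],0.4]]'
python3 - <<'E'
from h import *
st()
im=viewer.snapshot("wrist");cv2.imwrite("pics/w13.png",im[:,:,::-1])
E
```

```text
time: 14.7
tool_pos: [504.0, 145.0, 86.5]
tcp_rot: [179.8, -0.0, 97.9]
ft_force: [0.2, 0.2, -0.3]
finger_gap: 34.0
14.7 [504.  145.   86.5] [179.8  -0.   97.9] F [ 0.2  0.2 -0.3] 34.0 fix [-58.8 118.4] j6 2.6
```

View pics/w13.png

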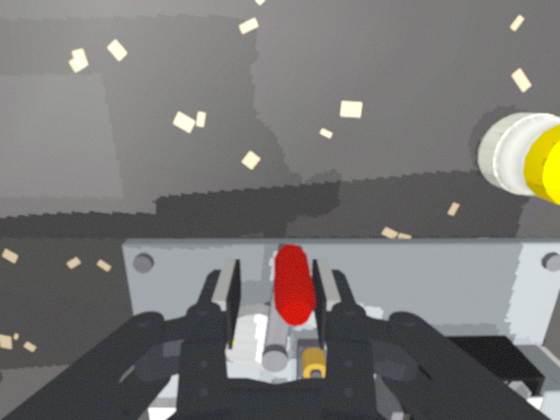

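```bash
python3 -m inch '[[[-0.05,-0.8,0],[0,0,-0.12],0.4],[[-0.2,-1.6,0],[0,0,-0.24],0.4],[[-0.45,-2.4,0],[0,0,-0.36],0.4],[[-0.75,-3.15,0],[0,0,-0.48],0.4],[[-1.2,-3.85,0],[0,0,-0.6],0.4],[[-1.7,-4.5,0],[0,0,-0.72],0.4],[[-2.25,-5.05,0],[0,0,-0.84],0.4],[[-2.9,-5.55,0],[0,0,-0.96],0.4],[[-3.6,-6,0],[0,0,-1.08],0.4],[[-4.35,-6.35,0],[0,0,-1.2],0.4],[[-5.1,-6.6,0],[0,0,-1.32],0.4],[[-5.9,-6.75,0],[0,0,-1.44],0.4],[[-6.3,-6.8,0],[0,0,-1.5],0.4],[[-6.3,-6.8,0],[0,0,-1.5],0.4]]'
python3 - <<'E'
from h import *
st()
im=viewer.snapshot("wrist");cv2.imwrite("pics/w14.png",im[:,:,::-1])
E
```

```text
time: 16.15
tool_pos: [445.2, 72.7, 85.4]
tcp_rot: [-180.0, 0.1, -176.5]
ft_force: [0.1, 0.3, 0.2]
finger_gap: 34.0
16.15 [445.2  72.7  85.4] [-1.800e+02  1.000e-01 -1.765e+02] F [0.1 0.3 0.2] 34.0 fix [-126.7   54.5] j6 -90.7
```

View pics/w14.png

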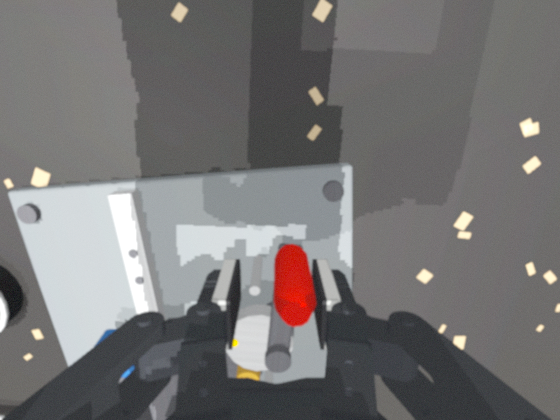

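```bash
python3 -m inch '[[[0,-0.4,0],[0,0,-0.06],0.4],[[0,-0.8,0],[0,0,-0.06],0.4],[[0,-1.1,0],[0,0,-0.06],0.4],[[0,-1.1,0],[0,0,-0.06],0.4]]'; python3 -m inch '[[[0,-0.15,0],[0,0,0],0.4],[[0,-0.15,0],[0,0,0],0.4]]'; python3 -m inch '[[[0,-0.15,0],[0,0,0],0.4],[[0,-0.15,0],[0,0,0],0.4]]'
```

```text
time: 16.6
tool_pos: [444.6, 63.3, 84.6]
tcp_rot: [179.9, -0.0, -173.1]
ft_force: [-4.6, 8.1, 4.5]
finger_gap: 34.3
time: 16.8
tool_pos: [444.5, 62.4, 84.6]
tcp_rot: [179.8, -0.1, -173.1]
ft_force: [-5.4, 9.4, 5.5]
finger_gap: 34.2
time: 17.0
tool_pos: [444.5, 61.3, 84.5]
tcp_rot: [179.8, -0.1, -173.1]
ft_force: [-6.9, 14.0, 6.9]
finger_gap: 34.1
```

```bash
python3 -m inch '[[[0,-0.2,0],[0,0,0],0.4],[[0,-0.2,0],[0,0,0],0.4]]'; python3 -m inch '[[[0,-0.2,0],[0,0,0],0.4],[[0,-0.2,0],[0,0,0],0.4]]'; python3 - <<'E'
from h import *
st()
im=viewer.snapshot("wrist");cv2.imwrite("pics/w15.png",im[:,:,::-1])
E
```

```text
time: 17.2
tool_pos: [444.4, 60.0, 84.5]
tcp_rot: [179.7, -0.1, -173.1]
ft_force: [-7.8, 17.8, 7.7]
finger_gap: 34.0
time: 17.4
tool_pos: [444.3, 59.5, 84.4]
tcp_rot: [179.5, -0.1, -173.1]
ft_force: [-9.1, 25.2, 9.2]
finger_gap: 34.5
17.4 [444.3  59.5  84.4] [ 1.795e+02 -1.000e-01 -1.731e+02] F [-9.1 25.2  9.2] 34.5 fix [-129.3   41.6] j6 -96.4
```

View pics/w15.png

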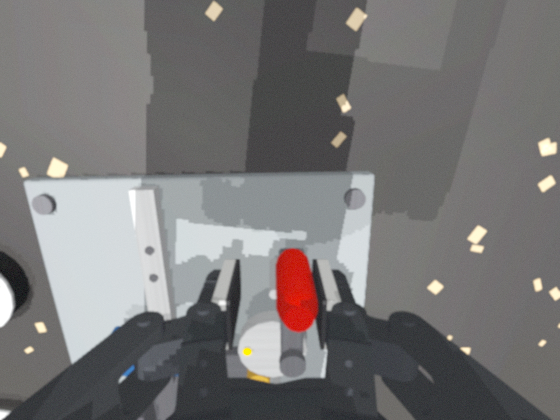

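```bash
python3 -m inch '[[[0,0.6,0],[0,0,0],0.4],[[0,1.3,0],[0,0,0],0.4],[[0,1.3,0],[0,0,0],0.4]]';python3 -m inch '[[[0,0,-3],[0,0,0],0.4],[[0,0,-6],[0,0,0],0.4],[[0,0,-9],[0,0,0],0.4],[[0,0,-12],[0,0,0],0.4],[[4,0,-14],[0,0,0],0.4],[[8,0,-14],[0,0,0],0.4],[[8,0,-14],[0,0,0],0.4],[[8,0,-14],[0,0,0],0.4]]'; python3 - <<'E'
from h import *
st()
im=viewer.snapshot("wrist");cv2.imwrite("pics/w16.png",im[:,:,::-1])
im=viewer.snapshot("top")[:,:,::-1];cv2.imwrite("pics/t16f.png",im);cv2.imwrite("pics/t16.png",cv2.resize(im[115:290,200:360],(549,600),interpolation=cv2.INTER_CUBIC))
im=viewer.snapshot("scene")[:,:,::-1];cv2.imwrite("pics/s16.png",cv2.resize(im[150:300,200:400],(800,600),interpolation=cv2.INTER_CUBIC))
E
```

```text
time: 17.75
tool_pos: [444.1, 68.5, 84.3]
tcp_rot: [-180.0, 0.0, -173.0]
ft_force: [-0.0, 0.6, -0.4]
finger_gap: 34.4
time: 18.55
tool_pos: [364.8, 57.8, 224.7]
tcp_rot: [-180.0, 0.1, -173.0]
ft_force: [1.2, 0.1, 0.0]
finger_gap: 34.1
18.55 [364.8  57.8 224.7] [-1.80e+02  1.00e-01 -1.73e+02] F [1.2 0.1 0. ] 34.1 fix [-208.3   50.5] j6 -96.0
```

View pics/w16.png

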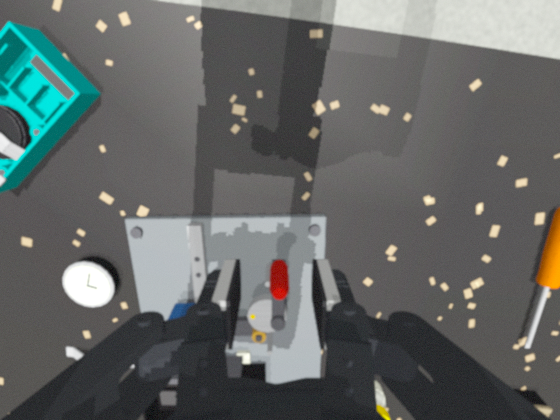

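View pics/t16.png

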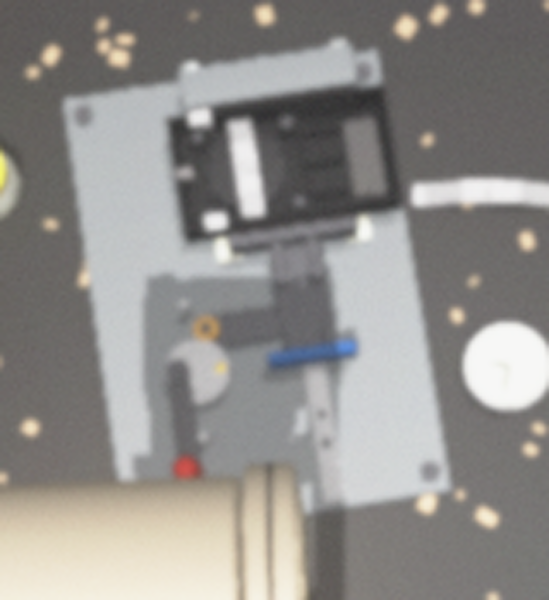

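View pics/s16.png

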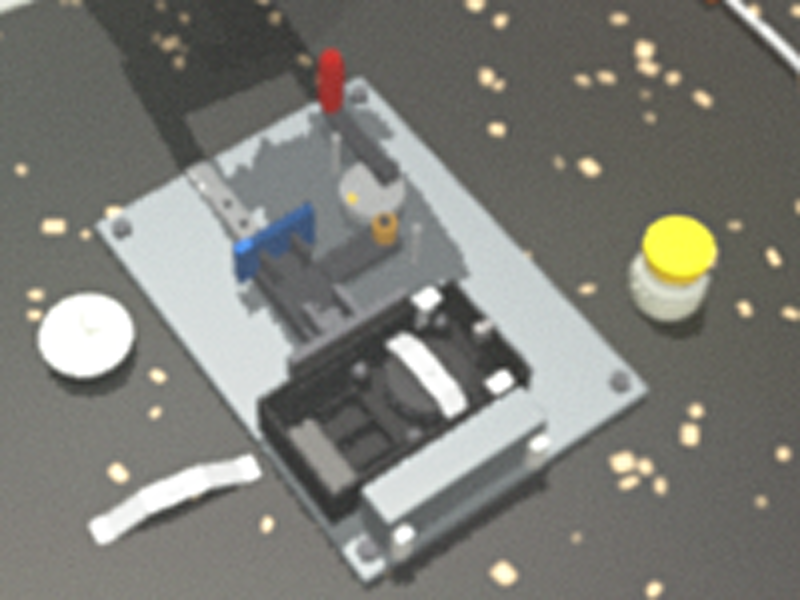

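```bash
python3 - <<'E'
from h import *
m=viewer.camera_model("top");c=lambda u,v:(200+u/3.431,115+v/3.4286)
L={}
for n,uv,z in [("grip",c(187,464),106),("bolt",c(178,370),60),("roller",c(206,327),50),("blueL",c(270,357),64),("blueR",c(356,344),64),("bezelNL",c(190,241),58),("bezelNR",c(398,206),58),("bezFL",c(170,120),58)]:
    w=at(m,uv,z);L[n]=w2f(w);print(n,w2f(w).round(1))
d=L["grip"]-L["bolt"];print("cam",np.arctan2(d[1],-d[0])); e=L["bezelNL"]-L["bezelNR"];print("bezel rel ang",np.arctan2(-e[0],e[1]))
E
```

```text
grip [-127.4   48.7]
bolt [-61.5  48.3]
roller [-34.4  26.2]
blueL [-62.9 -13.2]
blueR [-63.1 -70.5]
bezelNL [23.5 27.9]
bezelNR [  25.4 -113.3]
bezFL [107.8  29.1]
cam 0.0052949059762405935
bezel rel ang 0.013021718182497566
```

```bash
python3 - <<'E'
from bench import r
print(r.hand_in())
E
```

```text
the job is handed in; nothing more can be done
None
```

I clamped the bezel in the requested order and handed the job in at about 18.7 s. The hand-in reports no verdict, so I only have my own checks.

**What I did**
1. I swept the red handle round to its far stop with the pads loosely either side of the grip. The force rose to about 10 N with no further motion, and the yellow dot faced away from the slide.
2. With the fingers shut, I pushed the blue plate forward to a hard stop. It reached 28 N with no further motion.
3. I swept the handle back to its first stop (about 27 N sideways at the end), backed off and lifted clear. The wrist force then read about 1 N or less.

**Last checks, from the top and scene pictures**
- **Cam:** it measures about 0.01 rad from its first stop, with the high point behind the follower.
- **Slide:** the push face is at x ≈ -63 mm, where fully home is -64 mm. The roller reads about 3 mm short (-34 mm against -31 mm). About 1.5 mm of that is a bias the pivot bolt shows too.
- **Bezel:** it lies flat, turned about 0.013 rad from the fixture. In the pictures it is flush with the fixed jaw.
- **Other things on the bench:** the clock, strap and jar look unmoved in the pictures; the rest I did not measure, but the robot went nowhere near them.

**What disagreed**
- **Fixture pose:** the top and wrist cameras differed by about 2 to 4 mm, so I used a value in between. The handle stops then fell within 1 mm of where they were expected.
- **Bezel edges:** read from the top picture, they came out several mm short of the seated position. I put this down to blur and the dark rubber faces next to the bezel. That it is seated rests on the hard stop and on it looking flush.

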